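# Change the tool holder in the tightening fixture

### The job

The red-ringed tool holder in the tightening fixture is finished: put it away in the empty middle pocket of the sloping rack, its taper fully home. Then stand the yellow-ringed holder from the rack upright in the fixture's taper socket, its two flange slots over the driving keys and the flange flush on the face, ready for the spanner. Leave the blue-ringed holder and the other things on the bench as they are.

Things in the scene. Friction and masses are not known exactly. Their poses are not given: they have to be found in the camera images.
- holder_red_nut (a point): Steel tool holder, red ring, short drill, 0.36-0.54 kg. Above the flange's lower face (mm): flange 0-18 (46 wide), colour ring to 26 (41 wide), round dark collet nut 33-56 (34 wide, grasp here), cutter tip 80; below: 7:24 taper 48 long (31.8 to 18 wide), pull stud to 66. Point: on the axis, mid-nut, 46 mm above that face; +z to the cutter. Two 16 mm wide flange slots, at +x and -x. Finished; starts in the fixture.
- holder_yellow_nut (a point): Steel tool holder, yellow ring, brass countersink, 0.36-0.54 kg. Above the flange's lower face (mm): flange 0-18 (46 wide), colour ring to 26 (41 wide), round dark collet nut 33-56 (34 wide, grasp here), cutter tip 80; below: 7:24 taper 48 long (31.8 to 18 wide), pull stud to 66. Point: on the axis, mid-nut, 46 mm above that face; +z to the cutter. Two 16 mm wide flange slots, at +x and -x. Starts in an outer rack pocket.
- holder_blue_nut (a point): Steel tool holder, blue ring, brass step drill, 0.36-0.54 kg. Above the flange's lower face (mm): flange 0-18 (46 wide), colour ring to 26 (41 wide), round dark collet nut 33-56 (34 wide, grasp here), cutter tip 80; below: 7:24 taper 48 long (31.8 to 18 wide), pull stud to 66. Point: on the axis, mid-nut, 46 mm above that face; +z to the cutter. Two 16 mm wide flange slots, at +x and -x. In the other outer pocket; stays.
- rack: Blue sloping rack fixed to the bench, 256 mm wide along its y, 108 mm deep, 105 mm high at the back, front to -x; origin under its centre. Three black taper pockets in a row along y, 80 mm apart, mouths 85 mm above the worktop, axes leaning 25 degrees from vertical towards the front (-x).
- pocket_mid: Middle pocket of the rack, empty at the start: plastic taper sleeve, rim 57 mm wide. Origin: centre of the mouth; +z out of the pocket along its leaning axis, y along the row. Takes a holder's taper with 0.4 mm play; home when the flange's lower face lies on the rim, axes in line, turned any way round.
- fixture_mouth (a point): Centre of the top face (58 mm wide, 95 mm above the worktop) of the green fixture, bolted down, base 112x112 mm; +z up. Steel taper socket, 0.4 mm play; home when the flange's lower face lies on the top face. Two keys on the face at +x and -x (13 mm wide, 5.5 mm high, 19 to 27 mm from the axis) must enter the holder's slots, either way round, or the flange rides on them.
- carton_low: closed cardboard carton 67x112x80 mm beside the fixture, bystander; origin under its centre
- carton_top: closed cardboard carton 65x70x55 mm standing on the other carton (top of the stack 134 mm above the worktop), bystander; origin under its centre
- oil_bottle: yellow oil bottle with red spout, 48 mm wide, 92 mm high, beside the fixture, bystander; origin under its centre
- wrench: combination wrench 25x134x8 mm lying in front of the fixture, bystander; origin under its centre
- plug_gauge: plug gauge 12x98x12 mm lying in front of the rack, bystander; origin under its centre
- carton_flat: low cardboard carton 69x100x50 mm, bystander; origin under its centre
- pliers: blue-handled pliers 46x162x14 mm, bystander; origin under its centre
Things that resemble listed ones, but are neither listed nor needed, are in the scene too. What is shaped like the part that bears holder_red_nut but orange is not meant.

How it is judged:
By the outcome, as a careful person would: the job done as asked, in the order asked, and still so for the second after the job is handed in, with the robot touching nothing.
It also fails if it takes over 58 s, if anything falls off the work surface, if the arm or the gripper's body presses on something with over 40 N, if the wrist force passes 120 N, or if a joint passes its speed limit or range.

### The arm

A 6-joint arm with a two-finger parallel gripper is mounted at the origin on a cart in front of the work surface, level with it; the furniture and walls round the work are solid. World frame = base frame: x ahead of the robot, y to its left, z up, the work surface at z = 0. Lengths are in m, angles in degrees, forces in N, time in s.
With the tool pointing down it reaches from about 0.375 to 0.75 m from the base axis. Payload 9 kg.
Tool frame: the origin (TCP) lies where the fingers leave the gripper's body, on its centre line; the fingertips stand 73 mm ahead of it and the grasp point (between the pads) lies 54 mm ahead of it (robot.tip_reach is the distance from the TCP to the fingertips, in m); z points along the fingers, y is the line along which they close (so a half turn about z gives the same grasp; the last joint's range is limited). The gripper opens to 85 mm and grips with 20 to 120 N. Pads are 22 mm wide; open, the fingers measure 114 mm over their backs; the gripper's body (76 mm by 85 mm) begins 54 mm behind the grasp point. The pads swing forward as they close: fully open they stand 13 mm farther back than shut.
Start: joints at [-78.363, 5.964, 5.575, 89.605, 0, 77.527], TCP at [0.245, -0.548, 0.304] pointing down, gripper open.
Joint ranges: [-171.21, 171.21], [-48.23, 106.86], [-62.78, 66.21], [-105.2, 120.99], [-86.42, 89.51], [-180, 180]. Speed limits (degrees/s): [127.2, 127.2, 147.25, 180, 180, 180].

### API

Orientations are given as [roll, pitch, yaw] about the fixed x, y, z axes, in that order (R = Rz(yaw) Ry(pitch) Rx(roll)).
In Python, from plant import robot gives the robot as it stands. Calls block until the motion is done:
- robot.move_pose(position, orientation): joint-space move of the TCP to a pose.
- robot.line_to(position, vel=0.15, rotation=None, guard=None): straight line of the TCP; rotation=None keeps the orientation; vel is the mean speed in m/s. With guard (N) it stops when the force on the tool has changed by that much, and returns True; else False.
- robot.goto_joints(angles): joint-space move.
- robot.set_gripper(opening): finger opening in m; the grip force is fixed at half the most; returns when the fingers have stopped.
- robot.pause(seconds).
- robot.ik(position, orientation): joint angles nearest the present ones, or None.
- robot.observe(): the state.
- robot.grab_frame(name): name is "scene" or "top" or "wrist"; returns the picture (400x640x3 uint8, blue, green, red); there is no depth.
- robot.get_calibration(name): a dict with "vertical_fov" (degrees; the focal length in pixels is half the picture's height over the tangent of half this angle, whatever the lens; pixels are square), "cx", "cy" (the principal point, pixels), "rvec" (rotation vector, rad) and "tvec" (3), from world to camera coordinates, as OpenCV has them. Camera axes: x right, y down, z forward; pixel columns grow to the right and rows downward; lengths in m; the calibration is good to about 2 mm. A picture is of the moment at which its call begins: read the wrist's pose just before it. get_calibration takes no time and is no camera call; for the wrist camera it gives the pose at the moment of the call.
A pose or a line that the arm cannot do raises robot.IKError and nothing moves.
- robot.job_done(): hands the job in; it is judged then, once.
The state is a dict: "time": time; "q": joint angles; "qvel": joint speeds; "joint_torque": joint torques, N m; "tool_pos": TCP position; "tcp_rot": TCP orientation; "ft_force": force on the tool from outside, world axes, zero at the start; "torque": the same for the moment, N m; "gripper_width": finger opening in m; "gripper_force": force on a finger pad.
Only numpy, scipy, OpenCV 4.12 (cv2) and the standard library are available. Lean on these libraries where they do the work, as an engineer would, in place of code of your own. Each camera call takes 0.05 s, during which the arm holds its last target. There are 200 camera calls.

## Working session

There is one attempt and no reset: what is moved stays moved. The work goes in short steps, each a Python script; the robot and the scene stay as the last script left them, time stands still between calls to the robot, and variables do not carry over. Pictures are saved under pics/ and viewed, at most 10 in all, crops included, and the job is handed in when it is done.

```bash
ls; mkdir -p pics; python3 - <<'E'
from plant import robot
import cv2
for n in("scene","top"):
    f=robot.grab_frame(n); cv2.imwrite(f"pics/{n}0.png",f); print(n,robot.get_calibration(n))
print(robot.observe())
E
```

```text
pics
scene {'vertical_fov': 54.716030204758816, 'cx': 313.2446767719786, 'cy': 200.0789899598339, 'rvec': array([ 0.81305098, -2.16409754,  1.42781844]), 'tvec': array([0.33035026, 0.26309149, 0.94764069])}
top {'vertical_fov': 42.93056019887838, 'cx': 320.4581998368229, 'cy': 193.0814979416897, 'rvec': array([ 2.1274533 , -2.13320165,  0.18263795]), 'tvec': array([-0.04943775,  0.50042196,  1.82055916])}
{'time': 0.1, 'q': array([-7.83632011e+01,  5.99563806e+00,  5.53100445e+00,  8.96042527e+01,
        5.46510361e-04,  7.75274686e+01]), 'qvel': array([ 0.00310899,  0.0221886 ,  0.17959635,  0.05687892,  0.00484325,
       -0.02181252]), 'joint_torque': array([ 4.80906936e-03, -5.58201241e+01,  5.04727328e+01,  1.28662065e-02,
       -2.64825003e-04,  2.13791549e-05]), 'tool_pos': array([ 0.24506142, -0.54743857,  0.30319062]), 'tcp_rot': array([-1.79932857e+02, -1.54110896e-02,  2.41093209e+01]), 'ft_force': array([0.64802012, 0.36744719, 0.4215847 ]), 'torque': array([ 0.00747768, -0.03896531,  0.01536091]), 'gripper_force': 0.0, 'gripper_width': 0.08523035588791102}
```

View pics/scene0.png

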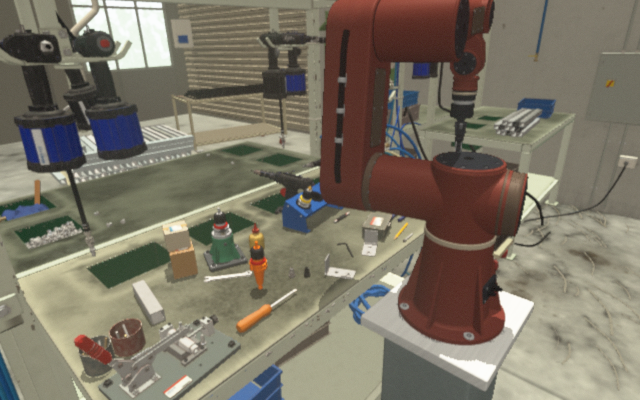

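View pics/top0.png

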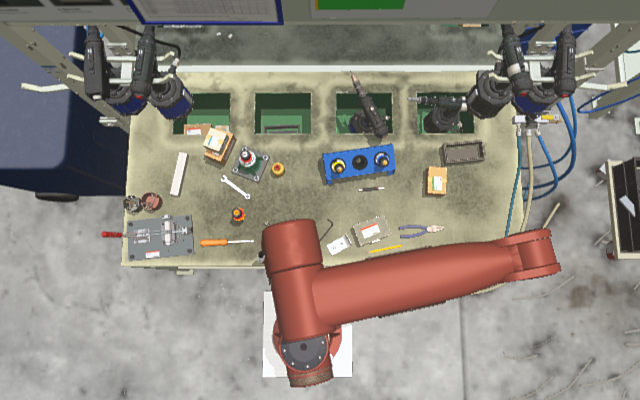

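The top picture shows the green fixture with the red-ringed holder at (249,160) and the blue rack at (360,162). The rack has yellow at (338,166), an empty pocket at (360,162) and blue at (382,158).

Red look-alikes are the orange holder standing on the bench at (238,214) and the holder in the fixture at (249,160). By the description the one in the fixture is right. The oil bottle at (278,169) could be mistaken for yellow, and the rack pocket at (338,166) is the right one. I'll check both choices in a close crop.

```bash
cat > h.py <<'E'
import numpy as np, cv2
from scipy.spatial.transform import Rotation as R
from plant import robot
def cam(n):
    c=robot.get_calibration(n); f=200/np.tan(np.radians(c["vertical_fov"]/2))
    K=np.array([[f,0,c["cx"]],[0,f,c["cy"]],[0,0,1]]); return K,cv2.Rodrigues(c["rvec"])[0],c["tvec"]
def ray(C,p):
    K,Rm,t=C; d=Rm.T@np.linalg.inv(K)@np.array([p[0],p[1],1.]); return -Rm.T@t,d/np.linalg.norm(d)
def onz(C,p,z):
    o,d=ray(C,p); return o+d*(z-o[2])/d[2]
def tri(rays):
    A=np.zeros((3,3));b=np.zeros(3)
    for o,d in rays:
        P=np.eye(3)-np.outer(d,d);A+=P;b+=P@o
    x=np.linalg.solve(A,b); return x,[np.linalg.norm((np.eye(3)-np.outer(d,d))@(x-o)) for o,d in rays]
def proj(C,X):
    K,Rm,t=C; return cv2.projectPoints(np.atleast_2d(np.float64(X)),Rm,t,K,None)[0][:,0]
E
python3 - <<'E'
from h import *
C=cam("top")
for n,p,z in[("fixtop",(249,160),.14),("yel",(338,166),.13),("mid",(360,162),.085),("blue",(382,158),.13),("orange",(238,214),.1),("carton",(215,140),.134),("bottle",(278,169),.09)]: print(n,onz(C,p,z).round(3))
K,Rm,t=cam("wrist"); o=robot.observe(); Rt=R.from_euler("xyz",o["tcp_rot"],degrees=True).as_matrix()
print("cam in tcp",Rt.T@(-Rm.T@t-o["tool_pos"]),"\n",Rt.T@Rm.T, K[0,0],K[0,2],K[1,2])
f=cv2.imread("pics/top0.png"); cv2.imwrite("pics/c0.png",cv2.resize(f[125:225,195:400],None,fx=3.9,fy=3.9,interpolation=2))
for p,y in [([.5,.15,.33],0),([.5,.15,.33],90),([.5,.15,.33],-90),([.5,-.15,.33],-90),([.5,.15,.33],180),([.6,.15,.3],-90),([.45,0,.45],-90),([.45,0,.45],90)]:
    q=robot.ik(p,[180,0,y]); print(p,y,None if q is None else np.round(q,0))
E
```

```text
fixtop [0.602 0.2   0.14 ]
yel [ 0.582 -0.113  0.13 ]
mid [ 0.607 -0.194  0.085]
blue [ 0.61  -0.269  0.13 ]
orange [0.416 0.24  0.1  ]
carton [0.677 0.323 0.134]
bottle [0.581 0.102 0.09 ]
cam in tcp [ 0.07328857  0.00046994 -0.06982853] 
 [[-1.30519044e-03 -9.57827061e-01 -2.87342337e-01]
 [ 9.99999147e-01 -1.26564721e-03 -3.23371012e-04]
 [-5.39405215e-05 -2.87342514e-01  9.57827895e-01]] 335.00325108826024 328.5494339385151 201.02759227600342
[0.5, 0.15, 0.33] 0 [   2.   -7.   -5.   92.    0. -178.]
[0.5, 0.15, 0.33] 90 [ 2. -7. -5. 92.  0. 92.]
[0.5, 0.15, 0.33] -90 [  2.  -7.  -5.  92.   0. -88.]
[0.5, -0.15, 0.33] -90 [ -31.   -7.   -5.   92.    0. -121.]
[0.5, 0.15, 0.33] 180 [ 2. -7. -5. 92.  0.  2.]
[0.6, 0.15, 0.3] -90 [  2.   9.   9.  89.   0. -88.]
[0.45, 0, 0.45] -90 [ -17.  -15.    2.  106.    0. -107.]
[0.45, 0, 0.45] 90 [-17. -15.   2. 106.   0.  73.]
```

View pics/c0.png

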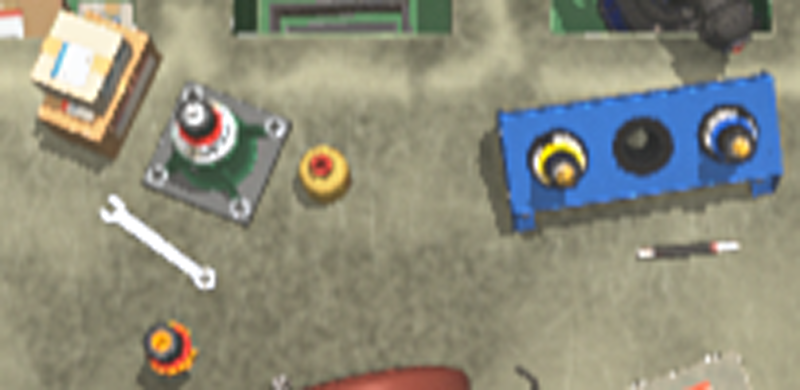

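The crop confirms that the holder with the red ring stands in the fixture at crop (200,120) and the yellow-ringed one sits in the left rack pocket at (560,160). The orange decoy stands loose at (170,345). Next I'll take near wrist views.

```bash
cat >> h.py <<'E'
import pickle
def snap(name):
    C=cam("wrist"); f=robot.grab_frame("wrist"); cv2.imwrite(f"pics/{name}.png",f); pickle.dump(C,open(f"pics/{name}.pkl","wb")); return f,C
def load(name): return cv2.imread(f"pics/{name}.png"),pickle.load(open(f"pics/{name}.pkl","rb"))
E
python3 - <<'E'
from h import *
robot.move_pose([.58,-.19,.36],[180,0,90]); robot.pause(.2); a,_=snap("r1")
robot.line_to([.58,-.11,.36],vel=.2); robot.pause(.2); b,_=snap("r2")
robot.move_pose([.60,.16,.36],[180,0,90]); robot.pause(.2); c,_=snap("f1")
robot.line_to([.60,.24,.36],vel=.2); robot.pause(.2); d,_=snap("f2")
m=np.vstack([np.hstack([a,b]),np.hstack([c,d])]); cv2.imwrite("pics/m1.png",cv2.resize(m,(800,500),interpolation=3)); print(robot.observe()["time"],robot.observe()["q"].round())
E
```

```text
5.0417 [ 10.  16.  22.  97.  -0. 100.]
```

View pics/m1.png

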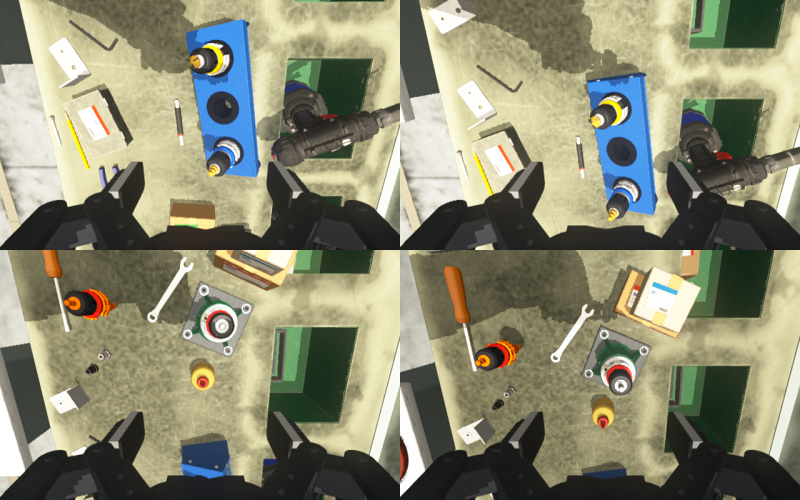

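The wrist mosaic shows the empty pocket at r1 (360,171) and r2 (350,239), red at f1 (352,116) and f2 (350,205), and the cartons up and to the right of the fixture. I'll run a numeric fit and draw it on zoomed crops.

```bash
cat > meas.py <<'E'
from h import *
def blob(f,m,c,r,close=3):
    """largest contour of mask m within r px of c"""
    k=np.zeros(m.shape,np.uint8); cv2.circle(k,c,r,255,-1); m=cv2.morphologyEx(m&k,cv2.MORPH_CLOSE,np.ones((close,close),np.uint8))
    cs,_=cv2.findContours(m,cv2.RETR_EXTERNAL,cv2.CHAIN_APPROX_NONE); return max(cs,key=cv2.contourArea)
def hsv(f,lo,hi): return cv2.inRange(cv2.cvtColor(f,cv2.COLOR_BGR2HSV),lo,hi)
E
python3 - <<'E'
from meas import *
S=[]
es=[]
for n,c in(("r1",(360,171)),("r2",(350,239))):
    f,C=load(n); g=f.copy()
    m=cv2.bitwise_not(hsv(f,(95,120,60),(125,255,255)))
    k=blob(f,m,c,34); e=cv2.fitEllipse(cv2.convexHull(k)); es.append((C,e[0])); print(n,"pocket",e)
    g=cv2.resize(g,None,fx=4,fy=4,interpolation=2)
    cv2.ellipse(g,((e[0][0]*4+2,e[0][1]*4+2),(e[1][0]*4,e[1][1]*4),e[2]),(0,0,255),1)
    S.append(g)
print(tri([ray(C,p) for C,p in es]))
T=[]
for n,c in(("f1",(352,116)),("f2",(350,205))):
    f,C=load(n); T.append(cv2.resize(f,None,fx=4,fy=4,interpolation=2))
def crop(g,x,y): return g[4*y:4*y+300,4*x:4*x+400]
cv2.imwrite("pics/m2.png",np.vstack([np.hstack([crop(S[0],290,60),crop(S[1],300,145)]),np.hstack([crop(T[0],300,75),crop(T[1],300,165)])]))
E
```

```text
r1 pocket ((356.1481018066406, 172.30677795410156), (48.864166259765625, 53.02381134033203), 140.65269470214844)
r2 pocket ((354.2028503417969, 242.3711700439453), (42.203269958496094, 50.42982482910156), 130.54470825195312)
(array([ 0.60879859, -0.19033575,  0.08382111]), [np.float64(0.0001226382984200998), np.float64(0.00012263829841983631)])
```

View pics/m2.png

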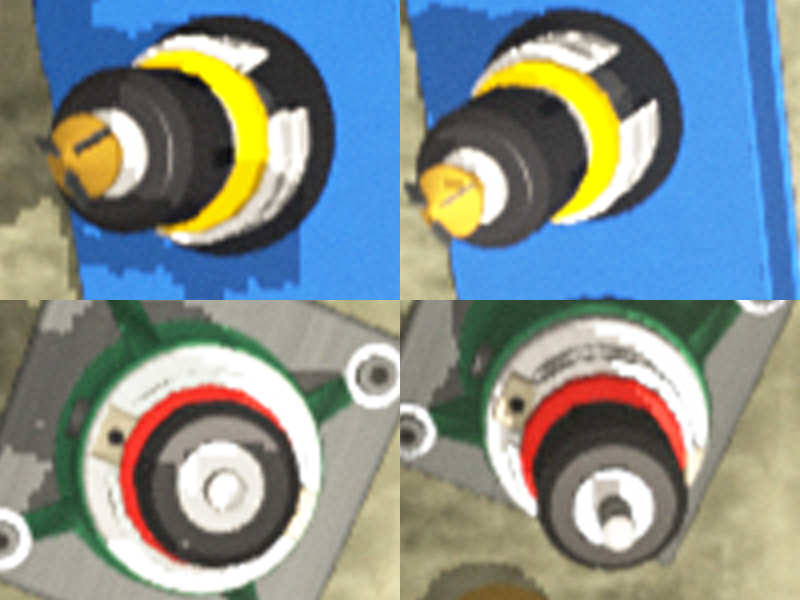

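The crops show yellow's slot as a gap in the white flange at r1 ≈ (362,80). The fixture keys are at f1 (327.5,109) and (376,125), and red's collet face is at f1 (355.5,122) and f2 (353,216). I'll compute the geometry from these.

```bash
cat > geo.py <<'E'
from meas import *
V={n:load(n) for n in("r1","r2","f1","f2")}
C={n:V[n][1] for n in V}
for n,(x,y) in(("r1",(0,0)),("r2",(0,0))):
    m=hsv(V[n][0],(95,120,40),(125,255,255)); 
    k=blob(V[n][0],m,(350,170 if n=="r1" else 230),140,9)
    # back edge: rightmost blue per row
    P=k[:,0]; rows=np.arange(P[:,1].min()+25,P[:,1].max()-25)
    pts=np.array([[P[P[:,1]==r,0].max()+.5,r] for r in rows]); 
    W=np.array([onz(C[n],p,.105)[:2] for p in pts])
    l=cv2.fitLine(W.astype(np.float32),cv2.DIST_HUBER,0,.001,.001).ravel()
    d=l[:2]*np.sign(l[1]); print(n,"rack yaw",np.degrees(np.arctan2(-d[0],d[1])),l[2:], "rows",rows[0],rows[-1])
print("redface",tri([ray(C["f1"],(355.5,121.75)),ray(C["f2"],(353.25,216.25))]))
print("redtip",tri([ray(C["f1"],(355.5,122.5)),ray(C["f2"],(355,222.5))]))
a,b=onz(C["f1"],(327.5,109),.1005),onz(C["f1"],(376,125),.1005); print("keys",a,b,(a+b)/2,np.degrees(np.arctan2(*(b-a)[1::-1])),np.linalg.norm(a-b))
E
python3 - <<'E'
from geo import *
# fixture base rectangle sides / flange outline
for n,c in(("f1",(352,116)),("f2",(348,200))):
    f=V[n][0]; m=hsv(f,(40,60,20),(90,255,255)); 
    K=blob(f,hsv(f,(0,0,150),(180,70,255)),c,38,5); e=cv2.fitEllipse(cv2.convexHull(K)); print(n,"flange",e,onz(C[n],e[0],.104))
for yaw in(6,8,10):
    r=np.radians(yaw); ry=np.array([-np.sin(r),np.cos(r),0]); rx=np.array([np.cos(r),np.sin(r),0]); az=-np.sin(np.radians(25))*rx+np.cos(np.radians(25))*np.array([0,0,1]); ax=np.cross(ry,az)
    mid=np.array([.6088,-.1903,.0838]); Y=mid+.08*ry+.018*az
    for n,E in(("r1",[(357,72.5),(367,87)]),("r2",[(354.5,156),(363.75,170)])):
        q=[]
        for p in E:
            o,d=ray(C[n],p); w=o+d*((Y-o)@az)/(d@az)-Y; q+= [np.degrees(np.arctan2(w@ry,w@ax)).round(1),np.linalg.norm(w).round(4)]
        print(yaw,n,q, proj(C[n],Y+.062*az))
E
```

```text
r1 rack yaw 8.364139 [ 0.6545162  -0.17366113] rows 58 256
r2 rack yaw 8.388494 [ 0.6528895  -0.15041184] rows 141 317
redface (array([0.62214623, 0.21496466, 0.15375259]), [np.float64(0.00021478705915389148), np.float64(0.00021478705915390628)])
redtip (array([0.6216082 , 0.21542375, 0.17057345]), [np.float64(0.0005577052846028626), np.float64(0.0005577052846028716)])
keys [0.59976875 0.22364875 0.1005    ] [0.64631372 0.20866689 0.1005    ] [0.62304124 0.21615782 0.1005    ] -17.842295387017792 0.048896731457116316
f1 flange ((354.3301086425781, 117.61182403564453), (68.6875991821289, 76.77873229980469), 33.610618591308594) [0.62509598 0.2158011  0.104     ]
f2 flange ((350.8784484863281, 203.5828399658203), (65.89370727539062, 73.69192504882812), 50.311153411865234) [0.62312782 0.21117285 0.104     ]
6 r1 [np.float64(44.9), np.float64(0.023), np.float64(6.5), np.float64(0.0249)] [[311.47439949  95.59140895]]
6 r2 [np.float64(51.8), np.float64(0.0261), np.float64(15.1), np.float64(0.0253)] [[312.81729008 194.40152369]]
8 r1 [np.float64(38.6), np.float64(0.0254), np.float64(4.6), np.float64(0.0278)] [[308.13824914  97.63309544]]
8 r2 [np.float64(45.8), np.float64(0.0286), np.float64(12.8), np.float64(0.0284)] [[309.74762642 196.12621007]]
10 r1 [np.float64(33.3), np.float64(0.0279), np.float64(2.9), np.float64(0.0307)] [[304.88548546  99.78920321]]
10 r2 [np.float64(40.6), np.float64(0.0312), np.float64(10.9), np.float64(0.0315)] [[306.75362907 197.94809376]]
```

```bash
cat >> h.py <<'E'
FIX=np.array([.6222,.2155,.095]); MID=np.array([.6088,-.1903,.0845]); RY=7.5
def rack(yaw=RY):
    r=np.radians(yaw); rx=np.array([np.cos(r),np.sin(r),0]); ry=np.array([-np.sin(r),np.cos(r),0]); s=np.radians(25)
    az=np.array([0,0,np.cos(s)])-np.sin(s)*rx; return np.cross(ry,az),ry,az
def tool(az,x):
    z=-az; x=x-(x@z)*z; x/=np.linalg.norm(x); return R.from_matrix(np.c_[x,np.cross(z,x),z]).as_euler("xyz",degrees=True)
def st(msg=""):
    o=robot.observe(); print(msg,"t%.1f"%o["time"],"p",o["tool_pos"].round(4),"r",o["tcp_rot"].round(1),"F",o["ft_force"].round(1),"M",o["torque"].round(2),"w%.4f g%.0f"%(o["gripper_width"],o["gripper_force"])); return o
UP=np.array([0,0,1.])
E
python3 - <<'E'
from h import *
ax,ry,az=rack(); up=UP
Of=tool(up,ry); Or=tool(az,ry); print(Of,Or)
for p,o in((FIX+up*.101,Of),(MID+az*.1,Or),(MID+az*.3,Or)): print(robot.ik(p,o))
robot.set_gripper(.06)
robot.move_pose(FIX+up*.19,Of); 
print(robot.line_to(FIX+up*.101,vel=.1,guard=8)); st("pre")
robot.set_gripper(.02); robot.pause(.2); st("grip")
E
```

```text
[180.    0.   97.5] [155.    0.   97.5]
[ 7.75242752 16.52402735  6.18069893 79.65667159  0.         90.25242752]
[-38.50900611 -14.95917673 -30.72716536  56.2863354   17.70115579
  46.80785776]
[-46.55863229 -27.20506775 -21.16729172  80.73065843  20.0084899
  38.65726227]
False
pre t6.9 p [0.6226 0.2156 0.197 ] r [179.9  -0.   97.5] F [ 0.  -0.8 -0.1] M [ 0.04 -0.01  0.  ] w0.0602 g0
grip t7.4 p [0.6227 0.2156 0.1969] r [179.9  -0.   97.5] F [0.7 0.  4.2] M [-0.04  0.02  0.01] w0.0323 g60
```

```bash
python3 - <<'E'
from h import *
ax,ry,az=rack(); Or=tool(az,ry)
p=robot.observe()["tool_pos"]
robot.line_to(p+[0,0,.03],vel=.06); st("lift30")
robot.line_to(p+[0,0,.165],vel=.2)
_=st("up"); snap("f3")
robot.move_pose(MID+az*.3,Or); robot.line_to(MID+az*.21,vel=.15); robot.pause(.3); st("above"); a,_=snap("r3")
robot.line_to(MID+az*.175,vel=.1); robot.pause(.3); st("nearer"); b,_=snap("r4")
f=cv2.imread("pics/f3.png"); cv2.imwrite("pics/m3.png",cv2.resize(np.vstack([np.hstack([a,b]),np.hstack([f,robot.grab_frame("scene")])]),(800,500),interpolation=3))
E
```

```text
lift30 t8.1 p [0.6226 0.2156 0.2267] r [-180.    -0.    97.5] F [ 0.2 -0.7 -4.7] M [ 0.05 -0.01 -0.01] w0.0324 g60
up t8.9 p [0.6225 0.2155 0.3605] r [-179.9    0.    97.5] F [ 0.5 -0.8 -6.7] M [-0.01 -0.   -0.01] w0.0323 g60
above t11.6 p [ 0.5209 -0.2022  0.2756] r [1.55e+02 1.00e-01 9.75e+01] F [ 0.   0.2 -6.3] M [-0.13  0.89  0.01] w0.0322 g60
nearer t12.5 p [ 0.5356 -0.2002  0.2438] r [155.    0.   97.5] F [ 0.3  0.2 -4.5] M [-0.14  0.91 -0.  ] w0.0325 g60
```

View pics/m3.png

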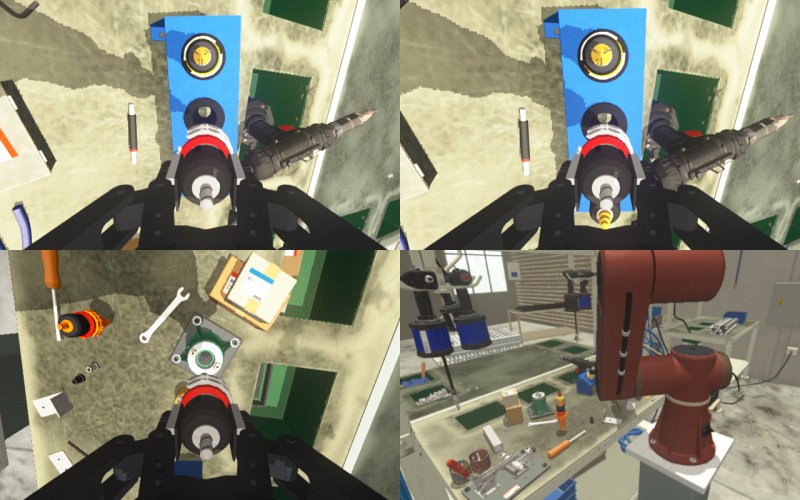

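The picture shows red held and aligned above the middle pocket: r3 taper tip area (330,170), with the mid rim partly visible at (328,185). Yellow is seen nearly end-on at (328,90), and f3 shows the freed fixture mouth at (328,575-400). I'll refine the pocket position from the rim circles.

```bash
python3 - <<'E'
from meas import *
from scipy.optimize import least_squares
ax,ry,az=rack()
def circ(n,c,r,ctr,excl=None):
    f,C=load(n); blue=hsv(f,(95,120,40),(125,255,255))
    m=cv2.bitwise_not(blue); k=blob(f,m,c,r,3)[:,0].astype(float)
    # keep contour points bordering blue
    bd=cv2.dilate(blue,np.ones((3,3),np.uint8)); k=np.array([p for p in k if bd[int(p[1]),int(p[0])] and np.hypot(*(p-c))<r-2 and (excl is None or p[1]<excl)])
    o,_=ray(C,(0,0)); W=[]
    for p in k:
        o,d=ray(C,p); w=o+d*((ctr-o)@az)/(d@az)-ctr; W.append([w@ax,w@ry])
    W=np.array(W)
    free=least_squares(lambda v:np.hypot(W[:,0]-v[0],W[:,1]-v[1])-v[2],[0,0,.0285],loss="soft_l1",f_scale=.0005)
    print(n,"offset ax,ry,r mm",(free.x*1e3).round(2),len(W),"rms",np.sqrt(2*free.cost/len(W))*1e3); return f
for n in("r3","r4"):
    f,C=load(n)
    pY=proj(C,MID+.08*ry)[0]; pM=proj(C,MID)[0]; print(pY,pM)
    circ(n,tuple(int(round(v)) for v in pY),46 if n=="r3" else 50,MID+.08*ry)
    circ(n,tuple(int(round(v)) for v in pM),42 if n=="r3" else 46,MID,pM[1]-4)
    # held cutter tip prediction on tool axis, tcp + (.1-.08)
    print("tip pred",proj(C,MID+az*((.21 if n=="r3" else .175)-.1+.08))[0], "nuttop pred",proj(C,MID+az*((.21 if n=="r3" else .175)-.1+.056))[0])
f,_=load("r3"); g,_=load("r4"); h,_=load("f3")
z=lambda f,x,y,s=3,w=400,H=300: cv2.resize(f,None,fx=s,fy=s,interpolation=2)[s*y:s*y+H,s*x:s*x+w]
cv2.imwrite("pics/m4.png",np.vstack([np.hstack([z(f,280,50,4),z(f,270,225)]),np.hstack([z(g,280,50,4),z(h,280,120,4)])]))
E
```

```text
[327.67919124  90.11522267] [327.85357766 187.61443019]
r3 offset ax,ry,r mm [-2.25 -0.9  27.75] 203 rms 0.2158839906516845
r3 offset ax,ry,r mm [-1.12 -0.82 27.56] 81 rms 0.20379630610523028
tip pred [327.39217848 336.03121152] nuttop pred [327.52140868 294.46215177]
[327.69528762  88.89429399] [327.88466332 199.31466362]
r4 offset ax,ry,r mm [-2.29 -0.87 27.83] 234 rms 0.1942812670761956
r4 offset ax,ry,r mm [-1.16 -0.66 27.61] 94 rms 0.2178168092815058
tip pred [327.48997575 336.57617351] nuttop pred [327.60985618 294.88504853]
```

View pics/m4.png

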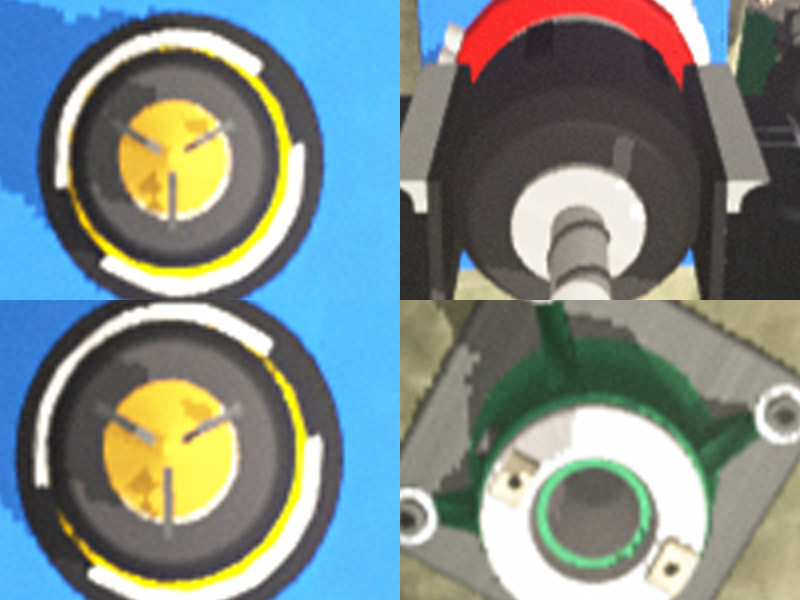

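```bash
python3 - <<'E'
from meas import *
f,C=load("f3"); ax,ry,az=rack(); tx=ry; ty=np.array([ry[1],-ry[0],0])
TCPp=np.array([.6226,.2156,0])
def rel(p,z):
    w=onz(C,p,z)-TCPp; return w.round(4), "tool y(ax) mm",round(w@ty*1e3,2),"tool x(ry)",round(w@tx*1e3,2)
a,b=onz(C,(308.75,165.5),.1005),onz(C,(348,187.5),.1005)
print("keys mid",rel((328.4,176.5),.1005),"yaw",np.degrees(np.arctan2(b[1]-a[1],b[0]-a[0])),np.linalg.norm(a-b))
print("bore",rel((328.25,173.75),.095))
m=hsv(f,(0,0,140),(180,75,255)); k=blob(f,m,(329,172),34,7); e=cv2.fitEllipse(cv2.convexHull(k)); print("face",e,rel(e[0],.095))
# bore: bright-green chamfer ring
m=hsv(f,(60,80,90),(85,255,255)); k=blob(f,m,(329,174),20,5); e=cv2.fitEllipse(cv2.convexHull(k)); print("bore",e,rel(e[0],.094))
# check both yellow slot angles in r3
f,C=load("r3"); ax,ry,az=rack(8.35); Y=MID-.0011*ax-.0008*ry+.08*ry+.018*az
for n,s,E in(("r3",4,[((262,68),(298,143)),((60,188),(105,262))]),("r4",4,[((270,350-300),(318,435-300)),((42,486-300),(92,570-300))])):
    f,C=load(n)
    for pr in E:
        A=[]
        for p in pr:
            o,d=ray(C,(280+p[0]/s,50+p[1]/s)); w=o+d*((Y-o)@az)/(d@az)-Y; A.append((np.degrees(np.arctan2(w@ry,w@ax))%360,np.linalg.norm(w)*1e3))
        print(n,"slot",np.mean([a[0] for a in A]).round(1),np.round(A,1).tolist())
E
```

```text
keys mid (array([-0.0005, -0.0006,  0.1005]), 'tool y(ax) mm', np.float64(-0.54), 'tool x(ry)', np.float64(-0.52)) yaw -22.363045269372005 0.045488597370061265
bore (array([-0.0008,  0.001 ,  0.095 ]), 'tool y(ax) mm', np.float64(-0.7), 'tool x(ry)', np.float64(1.13))
face ((329.05523681640625, 175.45223999023438), (59.493499755859375, 67.66244506835938), 90.96327209472656) (array([ 0.0002, -0.0006,  0.095 ]), 'tool y(ax) mm', np.float64(0.12), 'tool x(ry)', np.float64(-0.65))
bore ((327.9031677246094, 172.89862060546875), (26.833887100219727, 27.953693389892578), 79.25785064697266) (array([-0.0013,  0.0016,  0.094 ]), 'tool y(ax) mm', np.float64(-1.05), 'tool x(ry)', np.float64(1.8))
r3 slot 27.3 [[46.4, 22.4], [8.2, 22.3]]
r3 slot 210.7 [[190.4, 22.7], [230.9, 22.7]]
r4 slot 27.5 [[46.9, 21.8], [8.0, 22.8]]
r4 slot 210.3 [[190.2, 22.3], [230.3, 22.4]]
```

```bash
sed -i 's/^FIX=.*/FIX=np.array([.6226,.2152,.095]); MID=np.array([.6088,-.1903,.0845]); RY=8.35/' h.py
cat >> h.py <<'E'
_ax,_ry,_az=rack(); MID=MID-.001*_ax-.0003*_ry
E
python3 - <<'E'
from h import *
ax,ry,az=rack(); Or=tool(az,ry)
robot.line_to(MID+az*.17,rotation=Or,vel=.1); robot.pause(.2)
f0=st("start")["ft_force"]
g=robot.line_to(MID+az*.101,vel=.05,guard=8); o=st(f"guard {g}")
w=o["tool_pos"]-MID; F=o["ft_force"]-f0
print("height",w@az,"lat",w@ax,w@ry,"F ax,ry,az",F@ax,F@ry,F@az)
E
```

```text
start t13.0 p [ 0.5369 -0.2012  0.2382] r [155.    0.   98.3] F [-0.1  0.1 -5.1] M [-0.1   0.91  0.02] w0.0322 g60
guard True t14.3 p [ 0.5652 -0.1972  0.1776] r [155.    0.   98.4] F [-1.6  0.1  4.5] M [0.   0.27 0.05] w0.0319 g61
height 0.10303398561015387 lat 0.00037147961741722946 -0.0001809596515189426 F ax,ry,az 2.739997008744415 0.1527704587643043 9.347487212702426
```

```bash
python3 - <<'E'
from h import *
ax,ry,az=rack()
p=robot.observe()["tool_pos"]
g=robot.line_to(p-az*.004,vel=.02,guard=15); o=st(f"push {g}"); print((o["tool_pos"]-MID)@az)
robot.set_gripper(.05); robot.pause(.3); o=st("open")
p=o["tool_pos"]; robot.line_to(p+az*.055,vel=.15); robot.line_to(p+az*.1-.03*ry,vel=.2); robot.pause(.2); st(); a,_=snap("r5")
robot.line_to(p+az*.1+.05*ry,vel=.2); robot.pause(.2);b,_=snap("r6")
cv2.imwrite("pics/m5.png",np.hstack([a,b])[:, :][50:330])
cv2.imwrite("pics/m5.png",np.hstack([a[0:300,180:480],b[0:400,180:480][:300]]))
E
```

```text
push True t14.5 p [ 0.566  -0.1975  0.1777] r [155.2  -0.   98.3] F [-10.3   1.   11. ] M [0.42 1.31 0.29] w0.0323 g62
0.10278528713966487
open t15.1 p [ 0.5654 -0.1969  0.1754] r [ 1.553e+02 -1.000e-01  9.830e+01] F [ 0.2 -0.8 -0.8] M [-0.09  0.42 -0.01] w0.0499 g0
 t16.2 p [ 0.5278 -0.2319  0.2644] r [155.3  -0.2  98.3] F [ 0.7  0.8 -0.4] M [-0.02  0.45  0.  ] w0.0497 g0
```

View pics/m5.png

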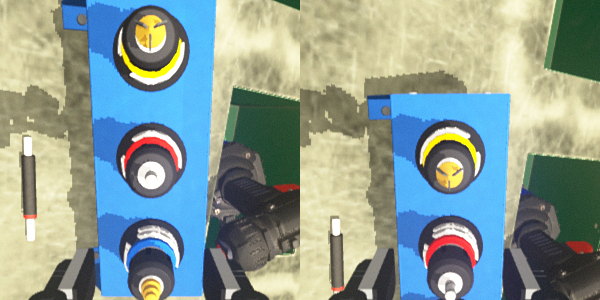

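Red in r5 sits like its neighbours, with flange on rim, and yellow and blue are undisturbed. Next I'll take yellow with tool x along its slot, so the camera sees the slot in hand.

```bash
python3 - <<'E'
from meas import *
ax,ry,az=rack(); Y=MID+.08*ry
# compare red r5 with yellow r6 (views 80 mm apart)
for n,lo,hi in(("r5",(0,150,80),(8,255,255)),("r6",(22,150,120),(34,255,255))):
    f,_=load(n); k=blob(f,hsv(f,lo,hi),(330,155),45); print(n,cv2.boundingRect(k))
a=np.radians(209); x=np.cos(a)*ax+np.sin(a)*ry; Oy=tool(az,x); k=np.radians(160); Of=tool(UP,np.array([np.cos(k),np.sin(k),0]))
print(Oy,robot.ik(Y+az*.103,Oy),robot.ik(FIX+UP*.103,Of),robot.ik(FIX+UP*.25,Of))
robot.move_pose(Y+az*.2,Oy); robot.set_gripper(.055); robot.pause(.2); f0=st("above")["ft_force"]
g=robot.line_to(Y+az*.1025,vel=.1,guard=8); o=st(f"down {g}"); print((o["tool_pos"]-Y)@np.c_[ax,ry,az])
if not g:
    robot.set_gripper(.02); robot.pause(.2); o=st("grip"); print((o["tool_pos"]-Y)@np.c_[ax,ry,az],(o["ft_force"]-f0)@np.c_[ax,ry,az])
E
```

```text
r5 (304, 137, 54, 29)
r6 (303, 133, 54, 35)
[-167.26125359   21.69281629 -140.19952839] [-31.94049767 -23.45781773 -37.38587774  56.49207263  15.86023726
 -66.53674888] [ 7.72127247e+00  1.65399016e+01  6.40776527e+00  7.98678636e+01
 -2.54444375e-14  2.77212725e+01] [ 7.72127247e+00  1.76183113e+01  2.29874281e+01  9.53691168e+01
 -2.54444375e-14  2.77212725e+01]
above t19.3 p [ 0.5127 -0.1238  0.2653] r [-167.3   21.7 -140.2] F [-0.1  0.6 -1.2] M [-0.06  0.42 -0.02] w0.0549 g0
down False t20.4 p [ 0.5537 -0.1181  0.1777] r [-167.2   21.7 -140.2] F [ 0.3 -0.2  0.7] M [-0.05  0.43 -0.03] w0.0548 g0
[ 0.00045098 -0.00024775  0.10309345]
grip t20.9 p [ 0.5536 -0.1181  0.1778] r [-167.2   21.7 -140.2] F [-4.6 -0.   5.8] M [0.03 0.8  0.14] w0.0323 g59
[ 0.00047206 -0.00027314  0.1031968 ] [-1.21505038  0.0571524   8.31434182]
```

```bash
python3 - <<'E'
from h import *
ax,ry,az=rack(); p=robot.observe()["tool_pos"]
robot.line_to(p+az*.03,vel=.06); st("30"); robot.line_to(p+az*.12,vel=.15)
k=np.radians(160); Of=tool(UP,np.array([np.cos(k),np.sin(k),0]))
q=robot.observe()["tool_pos"]; robot.line_to([q[0],q[1],.36],vel=.2)
robot.move_pose([FIX[0],FIX[1],.36],Of); robot.line_to(FIX+UP*.185,vel=.15); robot.pause(.3); st("over"); a,_=snap("f5")
z=lambda f,x,y,s,w,H: cv2.resize(f,None,fx=s,fy=s,interpolation=2)[s*y:s*y+H,s*x:s*x+w]
cv2.imwrite("pics/m6.png",z(a,230,100,4,800,600))
E
```

```text
30 t21.6 p [ 0.541  -0.12    0.2049] r [-167.3   21.7 -140.2] F [ 0.3 -0.2 -5.2] M [-0.03  0.79  0.04] w0.0321 g60
over t25.4 p [0.6229 0.2152 0.2808] r [1.8e+02 1.0e-01 1.6e+02] F [-0.  -0.9 -4.8] M [-0.03  0.02  0.03] w0.0322 g60
```

View pics/m6.png

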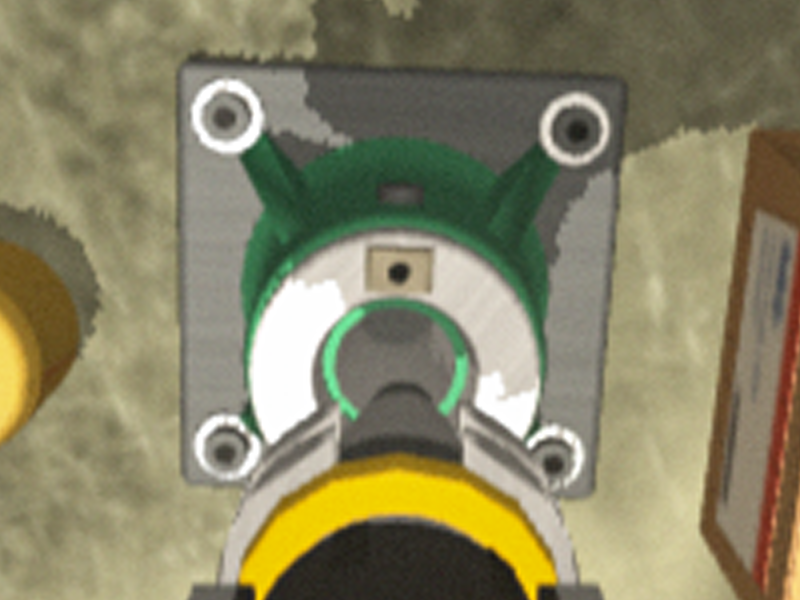

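The picture shows yellow held above the fixture, with its slot centred at crop x≈399 and the near key at (399,270). The base's bolt row, (227,118) to (577,130), is turned about 2° clockwise. I'll compute the slot and key angles, turn to suit and lower.

```bash
python3 - <<'E'
from h import *
f,C=load("f5"); P=lambda p:(230+p[0]/4,100+p[1]/4); T=np.array([.6229,.2152,0])
for z in(.179,.197):
    A=[]
    for p in((336,409),(463,408)):
        w=onz(C,P(p),z)-T; A.append((np.degrees(np.arctan2(w[1],w[0]))%360,np.hypot(*w[:2])*1e3))
    print("slot",np.mean([a[0] for a in A]).round(2),np.round(A,1).tolist())
w=onz(C,P((399.5,270)),.1005)-T; print("key",np.degrees(np.arctan2(w[1],w[0]))%360,np.hypot(*w[:2]))
for pr in(((227,118),(577,130)),((227,450),(553,463))):
    a,b=[onz(C,P(p),.012) for p in pr]; print("bolts",np.degrees(np.arctan2(b[1]-a[1],b[0]-a[0]))+90)
for pr in(((367,247),(433,248)),((367,291),(433,294))):
    a,b=[onz(C,P(p),.1005) for p in pr]; print("key edge",np.degrees(np.arctan2(b[1]-a[1],b[0]-a[0]))+90)
E
```

```text
slot 158.95 [[181.4, 22.0], [136.5, 22.5]]
slot 159.26 [[175.5, 27.0], [143.0, 27.3]]
key 158.00997230814585 0.024005640774015354
bolts 157.99296200458886
bolts 157.49509739952288
key edge 159.04177672226075
key edge 157.2640952553603
```

```bash
python3 - <<'E'
from h import *
k=np.radians(159); Of=tool(UP,np.array([np.cos(k),np.sin(k),0]))
robot.line_to(FIX+UP*.17,rotation=Of,vel=.1); robot.pause(.2); f0=st("s")["ft_force"]
g=robot.line_to(FIX+UP*.101,vel=.05,guard=8); o=st(f"guard {g}"); print((o["tool_pos"]-FIX).round(4),o["ft_force"]-f0)
E
```

```text
s t25.9 p [0.6227 0.2152 0.2655] r [180.   0. 159.] F [ 0.3 -0.1 -4.8] M [ 0.01 -0.05  0.03] w0.0327 g60
guard True t27.2 p [0.6224 0.2151 0.197 ] r [-180.   -0.  159.] F [-1.2 -0.   5.9] M [-0.03  0.21  0.08] w0.0325 g61
[-2.00e-04 -1.00e-04  1.02e-01] [-1.47325402  0.04342863 10.72809945]
```

```bash
python3 - <<'E'
from h import *
p=robot.observe()["tool_pos"]
g=robot.line_to(p-[0,0,.004],vel=.02,guard=15); st(f"push {g}")
robot.set_gripper(.055); robot.pause(.2); p=st("open")["tool_pos"]
robot.line_to(p+[0,0,.12],vel=.2); k=np.radians(159); d=np.array([np.cos(k),np.sin(k),0])
robot.line_to(p+[0,0,.12]-.06*d,vel=.2); robot.pause(.2); st(); a,_=snap("f6")
ax,ry,az=rack()
robot.move_pose(MID+az*.24-.02*ry,tool(az,ry)); robot.pause(.2); b,_=snap("r7")
robot.line_to(MID+az*.24+.06*ry,vel=.2); robot.pause(.2); c,_=snap("r8"); st()
z=lambda f,x,y,s,w,H: cv2.resize(f,None,fx=s,fy=s,interpolation=2)[s*y:s*y+H,s*x:s*x+w]
cv2.imwrite("pics/m7.png",np.hstack([z(a,260,70,3,400,600),np.vstack([z(b,260,100,3,400,300),z(c,260,100,3,400,300)])]))
E
```

```text
push False t27.5 p [0.623  0.2151 0.1967] r [-179.9   -0.   159. ] F [-7.2 -1.9 16.9] M [-0.53  1.75 -0.03] w0.0320 g63
open t28.0 p [0.6224 0.2151 0.1929] r [-179.9   -0.2  159. ] F [-0.7  0.3 -0.2] M [ 0.05 -0.04  0.01] w0.0549 g0
 t29.4 p [0.6777 0.1941 0.3127] r [-179.9   -0.2  159. ] F [-0.6 -0.3  0.9] M [ 0.03 -0.04  0.01] w0.0551 g0
 t32.1 p [ 0.4989 -0.1469  0.3014] r [155.   -0.   98.3] F [ 0.8 -0.6  0.6] M [-0.07  0.43 -0.04] w0.0546 g0
```

View pics/m7.png

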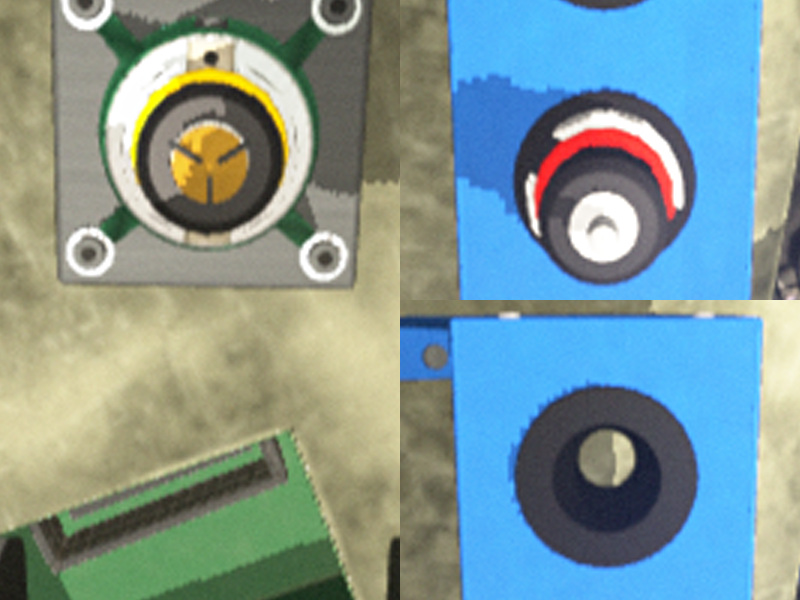

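The left panel shows yellow in the fixture with both keys inside its slots. Red in the middle pocket is concentric, with rim centre (606,185) and flange centre (607,~190). I'll check red's seating numerically by triangulating its white collet face.

```bash
python3 - <<'E'
from meas import *
ax,ry,az=rack(); L=[]
for n in("r5","r6","r7","r8"):
    f,C=load(n); 
    p=proj(C,MID+az*.058)[0]; 
    if not(0<p[0]<640 and 0<p[1]<400): continue
    try: k=blob(f,hsv(f,(0,0,130),(180,60,255)),tuple(int(v) for v in p),16,5)
    except ValueError: print(n,"none",p); continue
    e=cv2.fitEllipse(k); print(n,"pred",p.round(1),"seen",np.round(e[0],1),np.round(e[1],1)); 
    L.append(ray(C,e[0]))
x,r=tri(L); print("red face ax,ry,az mm",((x-MID)@np.c_[ax,ry,az]*1e3).round(2),np.round(r,4))
# bare yellow-pocket rim reference from r8
f,C=load("r8"); Y=MID+.08*ry; print("Ypred",proj(C,Y)[0]); k=blob(f,cv2.bitwise_not(hsv(f,(95,120,40),(125,255,255))),(328,159),36); print(cv2.fitEllipse(cv2.convexHull(k)))
# yellow axis in fixture: face
E
```

```text
r5 pred [331.3 172.3] seen [331.7 174. ] [26.4 29.9]
r6 pred [330.5 279.3] seen [330.  283.1] [22.8 24.7]
r7 pred [327.8 173. ] seen [328.4 174.9] [23.  26.3]
r8 pred [328.9 265.6] seen [328.5 269.4] [21.  21.4]
red face ax,ry,az mm [ 3.000e-02 -1.100e-01  6.363e+01] [0.0003 0.0004 0.0005 0.0004]
Ypred [328.64431112 158.51858107]
((328.28802490234375, 158.36141967773438), (59.460411071777344, 60.063899993896484), 94.20205688476562)
```

Red's axis is within 0.1 mm of the pocket axis. The contact heights of both transfers agree with each other: +0.9 mm for red into the pocket and −1.1 mm for yellow out of it, the same offset in mouth height. So both holders are home, and I'll hand in.

```bash
python3 -c "
from plant import robot
print(robot.job_done())"
```

```text
the job is handed in; nothing more can be done
None
```

I put the red-ringed holder away in the middle rack pocket, then stood the yellow-ringed one in the fixture with both keys in its slots; by contact height both are fully home, and the job is handed in at about 32 s of the 58 s allowed.

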